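# Clip a cut pipe on the sample board and push it home in its elbow

### The arm

A 6-joint arm with a two-finger parallel gripper is mounted at the origin on the work surface. World frame = base frame: x ahead of the robot, y to its left, z up, the work surface at z = 0. Lengths are in m, angles in rad, forces in N, time in s.
With the tool pointing down it reaches from about 0.25 to 0.775 m from the base axis. Payload 4 kg.
Tool frame: the origin (TCP) lies at the very end of the fingers, on their centre line; the grasp point (between the pads) lies 19 mm behind it; z points along the fingers, y is the direction in which the jaws open and shut (so a half turn about z gives the same grasp; the last joint's range is limited). The gripper opens to 94 mm and grips with 3 to 60 N. Pads are 16 mm wide; open, the fingers measure 119 mm over their backs; the gripper's body (75 mm by 177 mm) begins 78 mm behind the grasp point.
Start: joints at [-1.348, 0.087, 1.371, -0, 1.684, -0.103], TCP at [0.176, -0.521, 0.206] pointing down, gripper open.
Joint ranges: [-3.1, 3.1], [-0.76, 2.03], [0.27, 2.55], [-1.08, 4.22], [0.17, 2.65], [-2.57, 2.57]. Speed limits (rad/s): [2.79, 2.79, 3.14, 3.14, 3.14, 3.14].

### API

Orientations are given as [roll, pitch, yaw] about the fixed x, y, z axes, in that order (R = Rz(yaw) Ry(pitch) Rx(roll)).
In Python, from bench import robot, snapshot, calibration gives the robot as it stands. The module is installed in compiled form; this text tells all that it offers.
- The arm moves only by the tool servo_tool, never from a script. Its argument "series" is text: rows parted by semicolons, each of 5 numbers parted by spaces: the closure, from -1 (fully open) to 1 (shut), then the shift along the tool's x, y, z in cm, then the turn about the tool's z in rad. A call has 1 to 20 rows; each row is the pose to reach, as a shift and turn from the pose commanded when the call began, along the tool's axes at that moment; what a row does not reach only later rows make up. A row lasts 1/12 s, in which the tool goes at most 41.7 mm and 7.16 degrees, less where a joint would pass 70% of its speed; a pose out of reach is approached as far as the arm can. A call with a gripper value outside its range is refused whole. The fingers move at their own pace and stop on an object; the grip force is fixed at half the most. Time passes only in rows, so rows that repeat a pose let the fingers close. It gives the time, the measured TCP pose, the force and the opening at its end, in the units of the state.
- robot.get_obs(): the state, without advancing time (a new reading comes with each control period).
- snapshot(name): name is "scene" or "top" or "wrist"; returns (picture, depth): 480x640x3 uint8, red, green, blue; 480x640 float32, m along the optical axis (not along the pixel's ray), 0 where there is no reading.
- calibration(name): a dict with "fx", "fy", "cx", "cy" (pixels), "k1" (the pictures are not rectified: a ray, as slopes to the right and down, at radius r is drawn at 1 + k1 r^2 times it, then the intrinsics apply), "rvec" (rotation vector, rad) and "tvec" (3), from world to camera coordinates, as OpenCV has them; the wrist camera has in their place "tool_from_camera" (4x4, takes a point from camera to tool coordinates, whose origin is the TCP and whose axes are the flange's). Camera axes: x right, y down, z forward; pixel columns grow to the right and rows downward; lengths in m; the calibration is good to about 2 mm. A picture is of the moment at which its call begins: read the wrist's pose just before it. calibration takes no time and is no camera call.
- robot.close_job(): hands the job in, once; it reports no verdict.
The state is a dict: "time": time; "joint_positions": joint angles; "qvel": joint speeds; "joint_torque": joint torques, N m; "tool_pos": TCP position; "ee_rot": TCP orientation; "wrist_force": force on the tool from outside, world axes, zero at the start; "wrist_torque": the same for the moment, N m; "width": finger opening in m.
Only numpy, scipy, OpenCV 4.12 (cv2) and the standard library are available. Lean on these libraries where they do the work, as an engineer would, in place of code of your own. Each camera call takes 0.05 s, during which the arm holds its last target. There are 200 camera calls.

### The job

Finish the pipe run on the hardware stall's sample board: take the cut grey pipe off the wooden sawing block and snap it down sideways into the two large spring clips on the board, with a firm but measured push that does not crack them. Then slide it along through the clips into the mouth of the elbow until you feel its end press on the stop inside the socket, gently enough not to shove the elbow along its slots. Let go, and leave everything else on the counter where it stands.

Things in the scene. Friction and masses are not known exactly. Their poses are not given: they have to be found in the camera images.
- pipe_mid (a point): The loose grey plastic pipe, 25 mm outside diameter, 240 mm long, about 70 g, straight, both ends alike. The point is its centre (on the axis, half-way along); its y axis runs along the pipe. It starts lying level in the block's two V-notches, its axis 52 mm above the counter, its centre within 20 mm of the block's.
- sawblock: Wooden sawing block fixed to the counter, 85 x 150 mm, base 18 mm thick, with two V-notched uprights 20 mm thick, 55 mm either side of its centre along its y axis (uprights reach about 56 mm high). Origin: centre of its underside; z up; the pipe lies along its y axis. The 90 mm between the uprights are free for the fingers.
- board: Plywood sample board lying fixed on the counter, 200 (x) x 440 (y) x 18 mm. Origin: centre of its underside; z up; the pipe run goes along its y axis at x = -40 mm, its axis z = 46 mm. Along the run: a blanked brass stop valve (y = -166 mm and below, up to 95 mm high), large clip A, large clip B, the elbow. Second row (x = +52 mm): two small empty 16 mm clips and a flange, samples, not used.
- clip_a (a point): Large white C-shaped spring clip A; the point lies on the axis of a pipe fully seated in it (board frame x -40, y -75, z 46 mm). 18 mm wide along y; two sprung jaws; the mouth opens straight up, 20 mm wide, with flared lips to 15 mm above the axis. A 25 mm pipe laid in the mouth rests with its axis 15 mm above the seat; pushed down near this clip it gives way at 9 to 17 N, snaps in and bottoms.
- clip_b (a point): Large white spring clip B, the same, at board frame x -40, y +50, z 46 mm. Pushing half-way between the clips loads both at once and takes about twice the force; pushing beside one (some 20 mm inside it) snaps in that one first. Over-pressing cracks them (about 40 N). A seated pipe slides through both against 1 to 6 N of friction in all; pulling it out takes over 10 N.
- elbow: Grey elbow in line with the clips, 35 mm across. Origin: centre of its socket's mouth, on the run's axis, 105 to 120 mm along the board's +y; its y axis (the board's y) points into the socket. Bore 28 mm, flared at the mouth. The stop inside cannot be seen; it lies 12 to 30 mm deep, different every time: feel for it (2 N or more). The elbow, clamped on slots, slides along +y when pushed with over about 8 N.
- tapemeasure: closed pocket tape measure, black, 62 x 30 x 58 mm high, loose on the counter. Bystander; origin: centre of its underside.
- offcut: short upright offcut of a thicker grey pipe, 40 mm across, 90 mm high, loose. Bystander; origin: centre of its underside.
- jar: glass jar with a steel lid, 68 mm across, 85 mm high, loose. Bystander; origin: centre of its underside.
- coupling: loose grey pipe coupling standing on end, 38 mm across, 45 mm high. Bystander; origin: centre of its underside.
- tin: paint tin with a paper label, 84 mm across, 100 mm high, loose. Bystander; origin: centre of its underside.
- screwdriver: screwdriver about 200 mm long, lying on the counter. Bystander; origin: centre of its underside.
- brush: paint brush about 200 mm long, lying on the counter. Bystander; origin: centre of its underside.
- tapereel: roll of paper masking tape lying flat, 100 mm across, 25 mm high, loose. Bystander; origin: centre of its underside.

How it is judged:
On the way, in this order (a step that is already met when the one before it is completed fails the run):
1. the pipe is snapped down into both large clips (z of pipe_mid in the frame of board between 0.043 and 0.0485 m and x of pipe_mid in the frame of board between -0.043 and -0.037 m and angle between the y axis of pipe_mid and the y axis of board, either way round below 0.03 rad), for 0.2 s.
2. seated in the clips, the pipe's end has been pushed against the stop inside the elbow's socket (over 2 N) (all of step 1 and y of pipe_mid in the frame of elbow above -0.11 m and contact force between pipe and elbow_stop_c0 above 2 N), for 0.05 s.
At the end, for the whole second after the job is handed in: the pipe lies fully seated in both large clips (its centre within 2.5 mm of seated height and 3 mm of the run's line, within 0.03 rad of parallel to the board), has been pushed onto the stop and stays at least 10 mm inside the elbow's socket, at rest and let go (all of step 1 and y of pipe_mid in the frame of elbow above -0.11 m and linear speed of pipe below 0.01 m/s); the robot touches nothing.
It fails at once if the elbow is shoved more than 2 mm along its slots (distance of elbow from where it was at the start of the episode above 0.002 m).
It fails at once if the pipe is forced against the clips or the board with more than 50 N, all contacts added up (contact force between pipe and board above 50 N).
It fails at once if a bystander is moved more than 20 mm (distance of any of tapemeasure, offcut, jar, coupling, tin, screwdriver, brush, tapereel from where it was at the start of the episode above 0.02 m).
It also fails if it takes over 72 s, if anything falls off the work surface, if the arm or the gripper's body presses on something with over 40 N, if the wrist force passes 120 N, or if a joint passes its speed limit or range.

## Working session

There is one attempt and no reset: what is moved stays moved. The work goes in short steps, Python scripts to look and compute and a tool call to move; the robot and the scene stay as the last step left them, time stands still between calls to the robot, and variables do not carry over. Pictures are saved under pics/ and viewed, about 8 in all and at most 12, crops included, and the job is handed in when it is done.

Besides the shell and the picture viewer there is one more tool, called after "Call:" as name(argument=value, ...) on one line, values as JSON. servo_tool: Moves the arm, as the interface text tells. Its arguments: {"type":"object","properties":{"series":{"type":"string"}},"required":["series"]}

```bash
mkdir -p pics
cat > h.py <<'E'
import numpy as np, cv2
from bench import robot, snapshot, calibration
from scipy.spatial.transform import Rotation as R
def cam(n,obs=None):
    c=calibration(n); K=np.array([[c['fx'],0,c['cx']],[0,c['fy'],c['cy']],[0,0,1]])
    if n=='wrist':
        T=np.eye(4);T[:3,:3]=R.from_euler('xyz',obs['ee_rot']).as_matrix();T[:3,3]=obs['tool_pos']
        T=T@np.array(c['tool_from_camera'])
    else:
        A=np.eye(4);A[:3,:3]=cv2.Rodrigues(np.array(c['rvec'],float))[0];A[:3,3]=np.ravel(c['tvec']);T=np.linalg.inv(A)
    return K,c['k1'],T
def rays(cm,uv):
    K,k1,T=cm
    p=cv2.undistortPoints(np.array(uv,float).reshape(-1,1,2),K,np.array([k1,0,0,0.])).reshape(-1,2)
    return np.c_[p,np.ones(len(p))]
def onplane(cm,uv,z):
    d=rays(cm,uv)@cm[2][:3,:3].T;o=cm[2][:3,3]
    return o+d*((z-o[2])/d[:,2])[:,None]
def bydepth(cm,uv,dep):
    uv=np.array(uv).reshape(-1,2); z=np.array([dep[int(v),int(u)] for u,v in uv])
    return (rays(cm,uv)*z[:,None])@cm[2][:3,:3].T+cm[2][:3,3]
E
python3 - <<'E'
from h import *
o=robot.get_obs();print(o['tool_pos'],o['ee_rot'],o['time'],o['width'])
ims=[]
for n in('scene','top'):
    im,d=snapshot(n);np.save(f'pics/{n}0.npy',d);cv2.imwrite(f'pics/{n}0.png',im[:,:,::-1]);print(n,cam(n)[2].round(3).tolist())
E
```

```text
[ 0.17589401 -0.52053873  0.20431328] [-3.13941321e+00 -2.09092818e-04  3.25789361e-01] 0.0 0.09429581926864367
scene [[0.646, 0.61, -0.459, 1.027], [0.763, -0.504, 0.404, -0.397], [0.015, -0.611, -0.791, 0.855], [0.0, 0.0, 0.0, 1.0]]
top [[0.013, -0.995, 0.097, 0.441], [-1.0, -0.013, 0.002, 0.012], [-0.0, -0.097, -0.995, 1.297], [0.0, 0.0, 0.0, 1.0]]
```

View pics/top0.png

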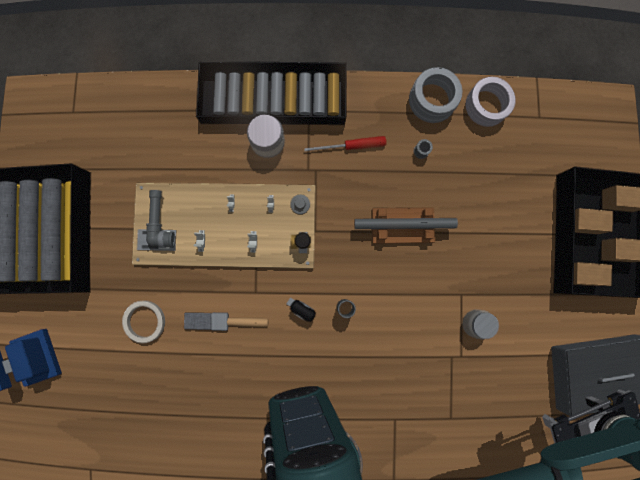

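View pics/scene0.png

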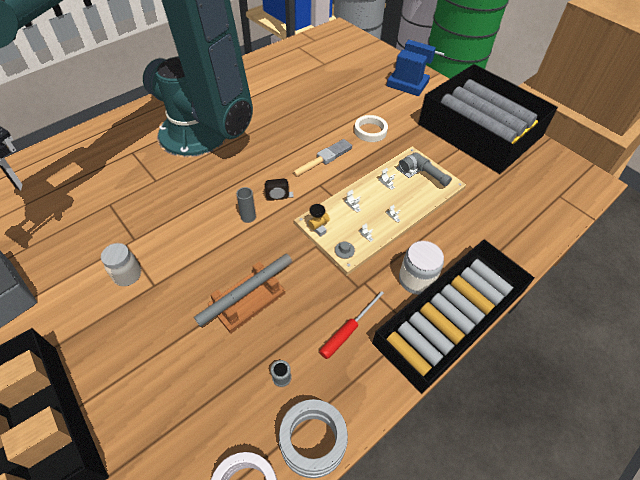

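Top view: the pipe lies along image x at about (355..457, 223) on the block at (404,224). The board spans (135..315, 183..268), with clip B at (200,240), clip A at (252,240), the elbow at (160,240) and the valve at (303,241). The scene view agrees. The tape measure (302,310) and offcut (345,309) are clear of the run.

Run:
```python
from h import *
t=cam('top')
for n,p,z in [('pipe ends',[(356,224),(457,223)],.0645),('board corners',[(137,183),(316,183),(314,270),(133,267)],.018),('clipB,A',[(200,240),(252,240)],.05),('elbow mouth',[(175,240)],.05),('offcut,tape,tin',[(345,307),(302,309),(266,130)],.09)]:
    print(n,onplane(t,p,z).round(3).tolist())
d=np.load('pics/top0.npy');print(bydepth(t,[(380,223),(430,223),(405,223),(225,250)],d).round(3).tolist())
print(calibration('wrist')['tool_from_camera'],calibration('wrist')['fx'])
```

```text
pipe ends [[0.576, -0.083, 0.064], [0.582, -0.319, 0.064]]
board corners [[0.676, 0.449, 0.018], [0.679, 0.01, 0.018], [0.47, 0.013, 0.018], [0.47, 0.45, 0.018]]
clipB,A [[0.536, 0.28, 0.05], [0.537, 0.158, 0.05]]
elbow mouth [[0.535, 0.339, 0.05]]
offcut,tape,tin [[0.387, -0.058, 0.09], [0.382, 0.038, 0.09], [0.789, 0.127, 0.09]]
[[0.579, -0.138, 0.066], [0.581, -0.256, 0.06], [0.58, -0.196, 0.065], [0.515, 0.225, 0.021]]
[[ 5.06785457e-04 -9.65045074e-01 -2.62083474e-01  7.59453503e-02]
 [ 9.99999865e-01  4.58837812e-04  2.44144419e-04 -5.28675387e-04]
 [-1.15356561e-04 -2.62083563e-01  9.65045177e-01 -1.78737658e-01]
 [ 0.00000000e+00  0.00000000e+00  0.00000000e+00  1.00000000e+00]] 391.05978983279215
```

Call:
servo_tool(series="-1 12 -3 -4.6 -0.3; -1 24 -6 -4.6 -0.6; -1 36 -10 -4.6 -0.9; -1 47 -12.7 -4.6 -1.245; -1 47 -12.7 -4.6 -1.245; -1 47 -12.7 -4.6 -1.245; -1 47 -12.7 -4.6 -1.245; -1 47 -12.7 -4.6 -1.245; -1 47 -12.7 -4.6 -1.245; -1 47 -12.7 -4.6 -1.245; -1 47 -12.7 -4.6 -1.245; -1 47 -12.7 -4.6 -1.245; -1 47 -12.7 -4.6 -1.245; -1 47 -12.7 -4.6 -1.245; -1 47 -12.7 -4.6 -1.245; -1 47 -12.7 -4.6 -1.245; -1 47 -12.7 -4.6 -1.245; -1 47 -12.7 -4.6 -1.245")

```text
time: 1.6
tool_pos: [0.5797, -0.2514, 0.2518]
ee_rot: [3.141, 0.0, 1.569]
wrist_force: [0.0, -0.1, 0.2]
width: 0.0942
```

```bash
cat >> h.py <<'E'
def look(tag):
    o=robot.get_obs();im,d=snapshot('wrist');cv2.imwrite(f'pics/{tag}.png',im[:,:,::-1]);np.save(f'pics/{tag}.npy',d)
    np.savez(f'pics/{tag}_o.npz',tool_pos=o['tool_pos'],ee_rot=o['ee_rot']);print(o['time'],np.round(o['tool_pos'],4),np.round(o['ee_rot'],4),np.round(o['wrist_force'],2));return o
def load(tag): return cv2.imread(f'pics/{tag}.png'),np.load(f'pics/{tag}.npy'),cam('wrist',np.load(f'pics/{tag}_o.npz'))
def delta(p,yaw):
    "shift (cm, tool axes) and turn to reach p, yaw"
    o=robot.get_obs();r=R.from_euler('xyz',o['ee_rot']);print('shift cm',(r.inv().apply(np.array(p)-o['tool_pos'])*100).round(2),'turn',round(-(yaw-o['ee_rot'][2]),4))
E
python3 -c "
from h import *
look('w1')"
```

```text
1.6 [ 0.5797 -0.2514  0.2518] [3.1413e+00 4.0000e-04 1.5688e+00] [ 0.   -0.12  0.18]
```

View pics/w1.png

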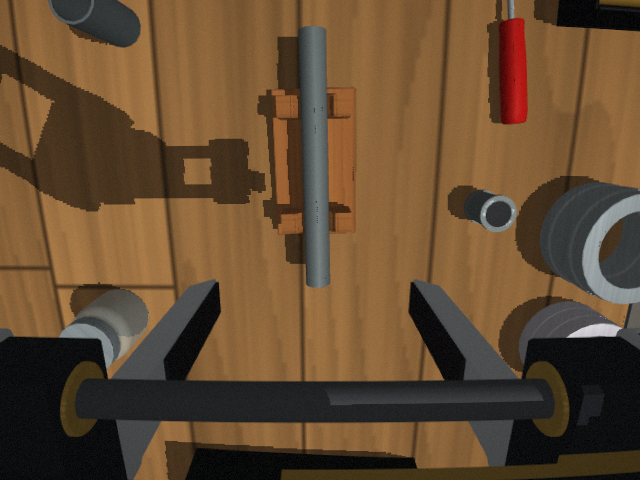

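The wrist view shows the pipe from (313,28) to (318,286) and the uprights at rows ~105 and ~220. Next I measure its axis.

Run:
```python
from h import *
im,d,cm=load('w1')
hsv=cv2.cvtColor(im,cv2.COLOR_BGR2HSV)
m=((hsv[...,1]<70)&(hsv[...,2]>60)).astype(np.uint8);m[:, :285]=0;m[:,345:]=0;m[300:]=0
m=cv2.morphologyEx(m,cv2.MORPH_OPEN,np.ones((5,5)))
n,l,s,c=cv2.connectedComponentsWithStats(m);k=1+s[1:,4].argmax();print(s[k])
ys,xs=np.where(l==k)
rows=np.arange(45,280,10);mid=np.array([(xs[ys==r].mean(),r) for r in rows])
w=np.array([np.ptp(xs[ys==r])+1 for r in rows]);print(w)
P=bydepth(cm,mid,d);print('top z',np.median(P[:,2]),P[:,2].round(4))
A=onplane(cm,mid,np.median(P[:,2])-.0125);f=np.polyfit(A[:,1],A[:,0],1);print('axis x=',f, 'dev',np.abs(np.polyval(f,A[:,1])-A[:,0]).max())
z=np.median(P[:,2])-.0125
print('ends',onplane(cm,[(mid[0,0],ys.min()),(mid[-1,0],ys.max())],z+.006))
# brown block uprights
b=((hsv[...,0]<11)&(hsv[...,1]>130)&(hsv[...,2]>100)).astype(np.uint8);b[:,:250]=0;b[:,380:]=0;b[:60]=0;b[260:]=0
yy,xx=np.where(cv2.morphologyEx(b,cv2.MORPH_OPEN,np.ones((5,5))));print('block px',xx.min(),xx.max(),yy.min(),yy.max())
print(bydepth(cm,[(344,95),(344,215),(345,110),(345,228),(345,160)],d).round(3).tolist())
# scene view cross-check of height: pipe ends by depth
s=cam('scene');ds=np.load('pics/scene0.npy');print(bydepth(s,[(243,289),(220,302),(270,272)],ds).round(4).tolist())
```

```text
[ 302   26   28  262 5964]
[24 23 23 23 24 24 24 23 23 23 23 23 23 23 23 22 23 23 23 23 22 22 23 22]
top z 0.06397584088332683 [0.0639 0.0637 0.0641 0.0647 0.0637 0.0633 0.0636 0.0635 0.065  0.0631
 0.0642 0.0642 0.0642 0.0636 0.0641 0.0648 0.0633 0.0631 0.0637 0.0645
 0.0647 0.066  0.0647 0.0631]
axis x= [-0.01964458  0.57724506] dev 0.00043269785314525855
ends [[ 0.57908881 -0.07943466  0.05747584]
 [ 0.58371917 -0.32237488  0.05747584]]Traceback (most recent call last):
  File "<stdin>", line 16, in <module>
    return umr_minimum(a, axis, None, out, keepdims, initial, where)
ValueError: zero-size array to reduction operation minimum which has no identity
```

Call:
servo_tool(series="-1 4 -0.5 -3 0; -1 8 -1 -3 0; -1 41 -4 -3 0; -1 41 -4 -3 0; -1 41 -4 -3 0; -1 41 -4 -3 0; -1 41 -4 -3 0; -1 41 -4 -3 0; -1 41 -4 -3 0; -1 41 -4 -3 0; -1 41 -4 -3 0; -1 41 -4 -3 0; -1 41 -4 -3 0; -1 41 -4 -3 0; -1 41 -4 -3 0; -1 41 -4 -3 0")

```text
time: 2.98
tool_pos: [0.541, 0.158, 0.2815]
ee_rot: [3.141, 0.0, 1.568]
wrist_force: [-0.8, -0.1, -0.5]
width: 0.0939
```

```bash
python3 -c "
from h import *
look('w2')"
```

```text
2.9833 [0.541  0.158  0.2815] [3.1415e+00 3.0000e-04 1.5681e+00] [-0.82 -0.07 -0.46]
```

View pics/w2.png

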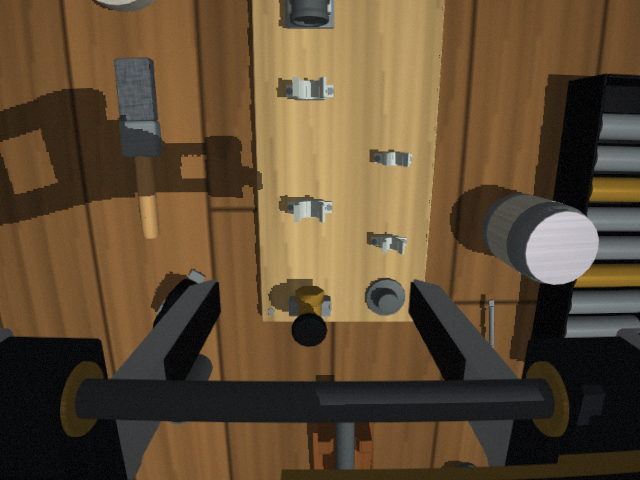

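The view shows clip B at (311,90), clip A at (311,210), the elbow mouth at about (310,25) and the valve at (310,300). The near board edge is at row 321.

Run:
```python
from h import *
im,d,cm=load('w2')
hsv=cv2.cvtColor(im,cv2.COLOR_BGR2HSV)
# board edges: tan & bright
b=((hsv[...,2]>110)&(hsv[...,0]>10)&(hsv[...,0]<28)&(hsv[...,1]>60)).astype(np.uint8)
print('hsv board/wood',hsv[260,290],hsv[150,350],hsv[300,240],hsv[100,480])
L=[];Rr=[]
g=cv2.GaussianBlur(hsv[...,2],(5,5),0).astype(int)
for r in [40,60,110,130,150,170,225,240,255]:
    a=g[r,235:280];L.append((235+np.argmax(np.diff(a)),r))
    a=g[r,415:455];Rr.append((415+np.argmin(np.diff(a)),r))
l=onplane(cm,L,.018);rr=onplane(cm,Rr,.018)
fl=np.polyfit(l[:,1],l[:,0],1);fr=np.polyfit(rr[:,1],rr[:,0],1);print('L',fl,'R',fr,l[:,0].round(4),rr[:,0].round(4))
c=[(c,300+np.argmin(np.diff(g[300:340,c]))) for c in (280,345,350,355)];print('front edge',onplane(cm,c,.018).round(4).tolist(),bydepth(cm,[(290,260),(350,150)],d).round(4).tolist())
# clips white
w=((hsv[...,1]<45)&(hsv[...,2]>110)).astype(np.uint8)
for nm,(x0,y0,x1,y1) in dict(B=(270,70,345,110),A=(270,190,345,230),e=(280,0,340,35)).items():
    n,la,s,cc=cv2.connectedComponentsWithStats(w[y0:y1,x0:x1]);print(nm,[(t[:2]+[x0,y0]).tolist()+t[2:].tolist() for t in s[1:] if t[4]>15])
cv2.imwrite('pics/c1.png',cv2.resize(np.hstack([im[70:110,270:345],im[190:230,270:345],im[0:40,270:345]]),None,fx=3.5,fy=3.5,interpolation=cv2.INTER_NEAREST))
# depth profile through the clips
for y0 in (90,210):
    print([(u,*np.round(bydepth(cm,[(u,y0)],d)[0]*1000).astype(int)) for u in range(278,340,4)])
print([(v,*np.round(bydepth(cm,[(310,v)],d)[0]*1000).astype(int)) for v in range(4,50,4)])
```

```text
hsv board/wood [ 18 113 196] [ 19 117 179] [ 15 151 128] [ 15 148 122]
L [0.00357376 0.47507832] R [-0.07963898  0.69727641] [0.4762 0.4766 0.4759 0.4762 0.4754 0.4757 0.4755 0.476  0.4753] [0.6751 0.6742 0.6743 0.6746 0.6738 0.6743 0.6978 0.7042 0.6733]
front edge [[0.4979, 0.0145, 0.018], [0.5786, 0.0143, 0.018], [0.5849, 0.0143, 0.018], [0.5911, 0.0142, 0.018]] [[0.5118, 0.0938, 0.0176], [0.5803, 0.2212, 0.0186]]
B [[292, 77, 42, 23, 537]]
A [[293, 201, 18, 21, 288], [319, 201, 13, 21, 141]]
e [[320, 0, 14, 27, 160]]
[(278, np.int64(502), np.int64(284), np.int64(17)), (282, np.int64(506), np.int64(284), np.int64(17)), (286, np.int64(511), np.int64(284), np.int64(21)), (290, np.int64(515), np.int64(284), np.int64(22)), (294, np.int64(521), np.int64(279), np.int64(60)), (298, np.int64(525), np.int64(280), np.int64(56)), (302, np.int64(528), np.int64(282), np.int64(35)), (306, np.int64(533), np.int64(282), np.int64(33)), (310, np.int64(537), np.int64(282), np.int64(35)), (314, np.int64(541), np.int64(282), np.int64(33)), (318, np.int64(545), np.int64(282), np.int64(37)), (322, np.int
[... 958 characters left out ...]
(334, np.int64(563), np.int64(154), np.int64(17)), (338, np.int64(568), np.int64(154), np.int64(18))]
[(4, np.int64(537), np.int64(355), np.int64(62)), (8, np.int64(537), np.int64(351), np.int64(64)), (12, np.int64(537), np.int64(348), np.int64(63)), (16, np.int64(537), np.int64(344), np.int64(64)), (20, np.int64(537), np.int64(349), np.int64(33)), (24, np.int64(537), np.int64(346), np.int64(30)), (28, np.int64(537), np.int64(346), np.int64(19)), (32, np.int64(537), np.int64(342), np.int64(18)), (36, np.int64(537), np.int64(338), np.int64(19)), (40, np.int64(537), np.int64(334), np.int64(18)), (44, np.int64(537), np.int64(330), np.int64(17)), (48, np.int64(537), np.int64(326), np.int64(17))]
```

View pics/c1.png

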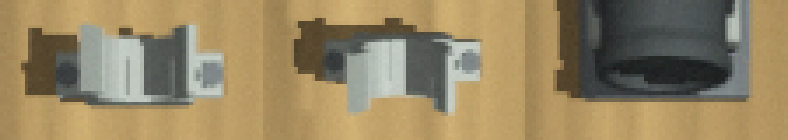

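Crop: the C-shaped mouths sit at x ≈ 0.536, and the elbow mouth is at y ≈ 0.343. Clip A is near y = 0.159 and B near 0.284. Now I go to grasp the pipe.

Call:
servo_tool(series="-1 -38.2 4.15 6 -0.022; -1 -38.2 4.15 6 -0.022; -1 -38.2 4.15 6 -0.022; -1 -38.2 4.15 6 -0.022; -1 -38.2 4.15 8 -0.022; -1 -38.2 4.15 10 -0.022; -1 -38.2 4.15 12 -0.022; -1 -38.2 4.15 13 -0.022; -1 -38.2 4.15 13 -0.022; -1 -38.2 4.15 13 -0.022; -1 -38.2 4.15 13 -0.022; -1 -38.2 4.15 13 -0.022; -1 -38.2 4.15 13 -0.022; -1 -38.2 4.15 13 -0.022; -1 -38.2 4.15 13 -0.022; -1 -38.2 4.15 13 -0.022")

```text
time: 4.37
tool_pos: [0.5828, -0.2214, 0.1531]
ee_rot: [3.139, 0.001, 1.595]
wrist_force: [0.2, 0.1, -0.7]
width: 0.0939
```

```bash
python3 -c "
from h import *
delta((.5816,-.224,.033),1.590)"
```

```text
shift cm [-0.25 -0.16 12.01] turn 0.0045
```

Call:
servo_tool(series="-1 -0.2 -0.1 3 0; -1 -0.2 -0.1 6 0; -1 -0.2 -0.1 9 0; -1 -0.2 -0.1 11 0; -1 -0.2 -0.1 12 0; -1 -0.2 -0.1 12 0; -1 -0.2 -0.1 12 0; -1 -0.2 -0.1 12 0; 1 -0.2 -0.1 12 0; 1 -0.2 -0.1 12 0; 1 -0.2 -0.1 12 0; 1 -0.2 -0.1 12 0; 1 -0.2 -0.1 12 0; 1 -0.2 -0.1 12 0; 1 -0.2 -0.1 12 0; 1 -0.2 -0.1 12 0; 1 -0.2 -0.1 12 0; 1 -0.2 -0.1 12 0")

```text
time: 5.87
tool_pos: [0.5812, -0.2244, 0.0314]
ee_rot: [-3.142, 0.0, 1.593]
wrist_force: [-0.4, -0.1, 0.1]
width: 0.0311
```

Call:
servo_tool(series="1 0 0 0 0; 1 0 0 0 0; 1 0 0 0 0; 1 0 0 0 0; 1 0 0 0 0; 1 0 0 0 0")

```text
time: 6.37
tool_pos: [0.5808, -0.2244, 0.0314]
ee_rot: [-3.141, 0.0, 1.593]
wrist_force: [-1.9, 0.1, 0.6]
width: 0.0245
```

Call:
servo_tool(series="1 0 0 -3 0; 1 0 0 -7 0; 1 0 0 -11 0; 1 0 0 -14 0; 1 10 -1 -16 0.01; 1 20 -2 -16 0.02; 1 30 -3 -16 0.027; 1 37 -3.6 -16 0.027; 1 40.7 -3.6 -16 0.027; 1 40.7 -3.6 -16 0.027; 1 40.7 -3.6 -16 0.027; 1 40.7 -3.6 -16 0.027; 1 40.7 -3.6 -16 0.027; 1 40.7 -3.6 -16 0.027; 1 40.7 -3.6 -16 0.027; 1 40.7 -3.6 -16 0.027; 1 40.7 -3.6 -16 0.027; 1 40.7 -3.6 -16 0.027")

```text
time: 7.87
tool_pos: [0.5366, 0.1806, 0.1913]
ee_rot: [3.141, 0.0, 1.564]
wrist_force: [1.0, -0.7, 0.2]
width: 0.0241
```

```bash
python3 -c "
from h import *
look('w3');delta((.5358,.182,.10),1.566)
im,d=snapshot('scene');cv2.imwrite('pics/s3.png',im[:,:,::-1])
cv2.imwrite('pics/s3v.png',np.hstack([cv2.imread('pics/w3.png')[:,160:480],im[60:300,260:500,::-1].repeat(2,0).repeat(2,1)]))"
```

```text
7.8667 [0.5366 0.1806 0.1913] [3.1414e+00 4.0000e-04 1.5642e+00] [ 1.04 -0.7   0.17]
shift cm [ 0.17 -0.09  9.13] turn -0.0023
```

View pics/s3v.png

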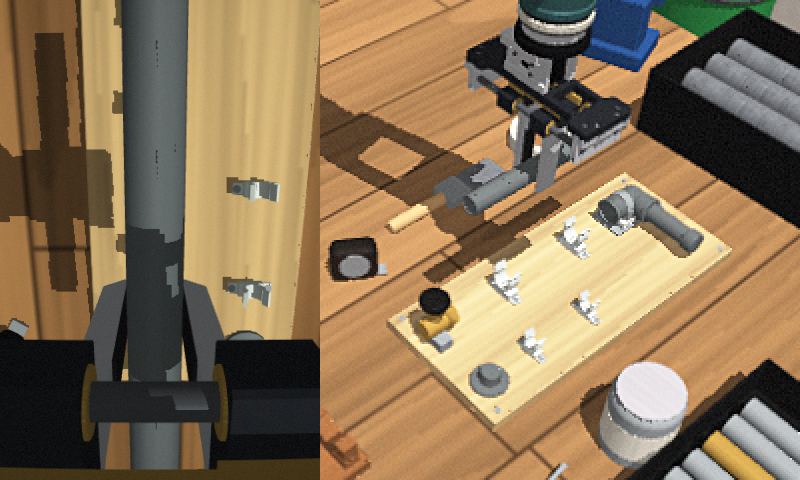

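Pipe held level above the run, parallel to the board. Descending in stages.

Call:
servo_tool(series="1 0.15 -0.08 3 -0.002; 1 0.15 -0.08 6 -0.002; 1 0.15 -0.08 9 -0.002; 1 0.15 -0.08 11.5 -0.002; 1 0.15 -0.08 13 -0.002; 1 0.15 -0.08 13.6 -0.002; 1 0.15 -0.08 13.6 -0.002; 1 0.15 -0.08 13.6 -0.002; 1 0.15 -0.08 13.6 -0.002; 1 0.15 -0.08 13.6 -0.002; 1 0.15 -0.08 13.6 -0.002; 1 0.15 -0.08 13.6 -0.002")

```text
time: 8.97
tool_pos: [0.5361, 0.1834, 0.0565]
ee_rot: [3.14, -0.0, 1.568]
wrist_force: [0.4, -0.0, -1.4]
width: 0.0239
```

Call:
servo_tool(series="1 0 0 0.3 0; 1 0 0 0.6 0; 1 0 0 0.9 0; 1 0 0 1.1 0; 1 0 0 1.2 0; 1 0 0 1.3 0; 1 0 0 1.3 0; 1 0 0 1.3 0")

```text
time: 9.63
tool_pos: [0.5355, 0.1832, 0.0424]
ee_rot: [-3.142, 0.0, 1.568]
wrist_force: [-1.1, 0.3, -1.7]
width: 0.0243
```

Call:
servo_tool(series="1 0 0 0.1 0; 1 0 0 0.1 0; 1 0 0 0.2 0; 1 0 0 0.2 0; 1 0 0 0.2 0")

```text
time: 10.05
tool_pos: [0.5357, 0.1833, 0.0406]
ee_rot: [3.141, -0.0, 1.568]
wrist_force: [0.8, -0.9, 0.8]
width: 0.0242
```

Call:
servo_tool(series="1 0 0 0.1 0; 1 0 0 0.1 0; 1 0 0 0.2 0; 1 0 0 0.2 0; 1 0 0 0.2 0")

```text
time: 10.47
tool_pos: [0.5359, 0.1834, 0.0394]
ee_rot: [3.14, -0.0, 1.568]
wrist_force: [-1.2, -1.0, 5.7]
width: 0.0242
```

Call:
servo_tool(series="1 0 0 0.1 0; 1 0 0 0.15 0; 1 0 0 0.15 0; 1 0 0 0.15 0")

```text
time: 10.8
tool_pos: [0.536, 0.1834, 0.0387]
ee_rot: [3.14, -0.0, 1.568]
wrist_force: [-2.1, -0.8, 6.9]
width: 0.0242
```

Call:
servo_tool(series="1 0 0 0.1 0; 1 0 0 0.15 0; 1 0 0 0.15 0; 1 0 0 0.15 0")

```text
time: 11.13
tool_pos: [0.5361, 0.1834, 0.0378]
ee_rot: [3.14, -0.0, 1.568]
wrist_force: [-3.0, -0.9, 9.5]
width: 0.0239
```

Call:
servo_tool(series="1 0 -0.05 0.1 0; 1 0 -0.1 0.15 0; 1 0 -0.1 0.15 0; 1 0 -0.1 0.15 0")

```text
time: 11.47
tool_pos: [0.536, 0.1835, 0.037]
ee_rot: [3.137, -0.001, 1.568]
wrist_force: [-2.4, -0.8, 11.4]
width: 0.0243
```

Call:
servo_tool(series="1 0 0 0.1 0; 1 0 0 0.15 0; 1 0 0 0.15 0; 1 0 0 0.15 0")

```text
time: 11.8
tool_pos: [0.536, 0.1835, 0.0355]
ee_rot: [3.137, -0.001, 1.568]
wrist_force: [-1.9, -1.4, 11.8]
width: 0.0243
```

Call:
servo_tool(series="1 0 0 0.1 0; 1 0 0 0.15 0; 1 0 0 0.2 0; 1 0 0 0.2 0; 1 0 0 0.2 0")

```text
time: 12.22
tool_pos: [0.5358, 0.1835, 0.0324]
ee_rot: [3.138, -0.001, 1.568]
wrist_force: [-0.6, -0.5, 6.4]
width: 0.0242
```

Call:
servo_tool(series="1 0 0 0.1 0; 1 0 0 0.15 0; 1 0 0 0.2 0; 1 0 0 0.2 0; 1 0 0 0.2 0")

```text
time: 12.63
tool_pos: [0.5354, 0.1835, 0.0285]
ee_rot: [3.139, -0.001, 1.568]
wrist_force: [3.3, 0.4, 0.1]
width: 0.0243
```

Clip A gave way at about 12 N. I'll press until it bottoms.

Call:
servo_tool(series="1 0 0.05 0.1 0; 1 0 0.1 0.15 0; 1 0 0.1 0.2 0; 1 0 0.1 0.2 0; 1 0 0.1 0.2 0")

```text
time: 13.05
tool_pos: [0.5356, 0.1834, 0.0282]
ee_rot: [3.141, -0.0, 1.568]
wrist_force: [-1.9, -0.7, 8.6]
width: 0.0243
```

Call:
servo_tool(series="1 0 0 0.05 0; 1 0 0 0.1 0; 1 0 0 0.1 0; 1 0 0 0.1 0")

```text
time: 13.38
tool_pos: [0.5356, 0.1835, 0.028]
ee_rot: [3.141, -0.0, 1.568]
wrist_force: [-3.0, -0.8, 13.1]
width: 0.0243
```

```bash
python3 -c "
from h import *
im,d=snapshot('scene');np.save('pics/s4.npy',d);cv2.imwrite('pics/s4.png',im[120:270,270:470,::-1].repeat(4,0).repeat(4,1))"
```

```text
(no output)
```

View pics/s4.png

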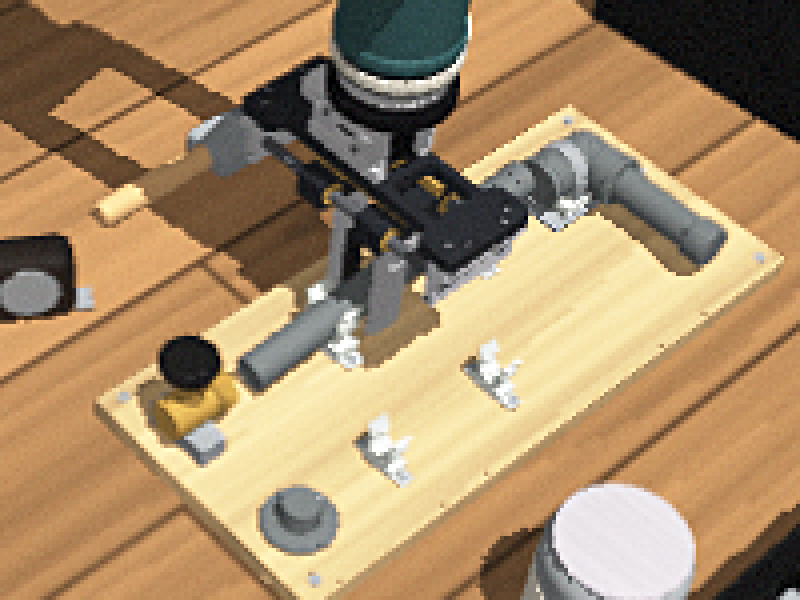

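A is seated and B is still up (grip height fits this). Next: release, slide the open fingers along to beside clip B, regrip.

Call:
servo_tool(series="1 0 0 -0.15 0; 1 0 0 -0.15 0; -0.3 0 0 -0.15 0; -0.3 0 0 -0.15 0; -0.3 0 0 -0.15 0; -0.3 0 0 -0.15 0; -0.3 0 0 -0.15 0; -0.3 0 0 -0.15 0; -0.3 2 0 -1 0; -0.3 4 0 -1 0; -0.3 6 0 -1 0; -0.3 7.8 0 -1 0; -0.3 7.8 0 -1 0; -0.3 7.8 0 -1 0; -0.3 7.8 0 -1 0")

```text
time: 14.68
tool_pos: [0.5355, 0.2606, 0.0351]
ee_rot: [-3.141, 0.001, 1.568]
wrist_force: [-0.4, -0.2, 0.7]
width: 0.061
```

Call:
servo_tool(series="1 0 0 0 0; 1 0 0 0 0; 1 0 0 0 0; 1 0 0 0 0; 1 0 0 0 0; 1 0 0 0 0; 1 0 0 0 0; 1 0 0 0 0; 1 0 0 0 0; 1 0 0 0 0")

```text
time: 15.52
tool_pos: [0.536, 0.261, 0.0355]
ee_rot: [3.141, 0.0, 1.568]
wrist_force: [0.3, -1.4, 1.2]
width: 0.0242
```

Call:
servo_tool(series="1 0 0 0.1 0; 1 0 0 0.2 0; 1 0 0 0.2 0; 1 0 0 0.2 0")

```text
time: 15.85
tool_pos: [0.5361, 0.2612, 0.0345]
ee_rot: [3.14, 0.0, 1.568]
wrist_force: [0.1, -2.1, 5.4]
width: 0.0241
```

Call:
servo_tool(series="1 0 0 0.1 0; 1 0 0 0.2 0; 1 0 0 0.2 0; 1 0 0 0.2 0")

```text
time: 16.18
tool_pos: [0.5363, 0.2615, 0.0332]
ee_rot: [3.14, -0.0, 1.568]
wrist_force: [-1.1, -1.3, 6.6]
width: 0.0246
```

Call:
servo_tool(series="1 0 0 0.1 0; 1 0 0 0.2 0; 1 0 0 0.2 0; 1 0 0 0.2 0")

```text
time: 16.52
tool_pos: [0.5363, 0.2617, 0.0316]
ee_rot: [3.14, -0.001, 1.568]
wrist_force: [-2.8, -0.7, 8.9]
width: 0.0242
```

Call:
servo_tool(series="1 0 0 0.1 0; 1 0 0 0.2 0; 1 0 0 0.2 0; 1 0 0 0.2 0")

```text
time: 16.85
tool_pos: [0.5363, 0.2621, 0.0296]
ee_rot: [3.14, -0.002, 1.568]
wrist_force: [-1.0, -0.8, 9.1]
width: 0.0242
```

Call:
servo_tool(series="1 0 0 0.1 0; 1 0 0 0.2 0; 1 0 0 0.2 0; 1 0 0 0.2 0")

```text
time: 17.18
tool_pos: [0.5361, 0.2624, 0.0263]
ee_rot: [3.14, -0.002, 1.568]
wrist_force: [-0.5, 1.8, 3.7]
width: 0.0242
```

Call:
servo_tool(series="1 0 0 0.1 0; 1 0 0 0.2 0; 1 0 0 0.2 0; 1 0 0 0.2 0")

```text
time: 17.52
tool_pos: [0.536, 0.2619, 0.0232]
ee_rot: [3.141, -0.001, 1.568]
wrist_force: [2.4, 3.7, -0.3]
width: 0.0239
```

Clip B gave way at about 9 N. Bottoming it.

Call:
servo_tool(series="1 0 0 0.1 0; 1 0 0 0.1 0; 1 0 0 0.1 0; 1 0 0 0.1 0")

```text
time: 17.85
tool_pos: [0.536, 0.2619, 0.0231]
ee_rot: [3.141, -0.001, 1.568]
wrist_force: [1.2, 4.6, 5.0]
width: 0.0242
```

Call:
servo_tool(series="1 0 0 0.05 0; 1 0 0 0.1 0; 1 0 0 0.1 0; 1 0 0 0.1 0")

```text
time: 18.18
tool_pos: [0.536, 0.2619, 0.023]
ee_rot: [3.14, -0.001, 1.568]
wrist_force: [-1.3, 4.0, 8.6]
width: 0.0241
```

Call:
servo_tool(series="1 0 0 -0.2 0; 1 0 0 -0.2 0; -0.3 0 0 -0.2 0; -0.3 0 0 -0.2 0; -0.3 0 0 -0.2 0; -0.3 0 0 -0.2 0; -0.3 0 0 -0.2 0; -0.3 0 0 -0.2 0; -0.3 -2 0 -0.4 0; -0.3 -4 0 -0.4 0; -0.3 -6 0 -0.4 0; -0.3 -6.7 0 -0.4 0; -0.3 -6.7 0 -0.4 0; -0.3 -6.7 0 -0.4 0; -0.3 -6.7 0 -0.4 0; -0.3 -6.7 0 -0.4 0")

```text
time: 19.52
tool_pos: [0.5355, 0.1952, 0.0255]
ee_rot: [3.141, -0.0, 1.569]
wrist_force: [-0.5, 0.2, -0.1]
width: 0.061
```

```bash
python3 -c "
from h import *
look('w5')
im,d=snapshot('scene');cv2.imwrite('pics/s5v.png',np.hstack([cv2.imread('pics/w5.png')[:,160:480],im[120:280,300:460,::-1].repeat(3,0).repeat(3,1)]))"
```

```text
19.5167 [0.5355 0.1952 0.0255] [ 3.1415e+00 -3.0000e-04  1.5688e+00] [-0.51  0.16 -0.13]
```

View pics/s5v.png

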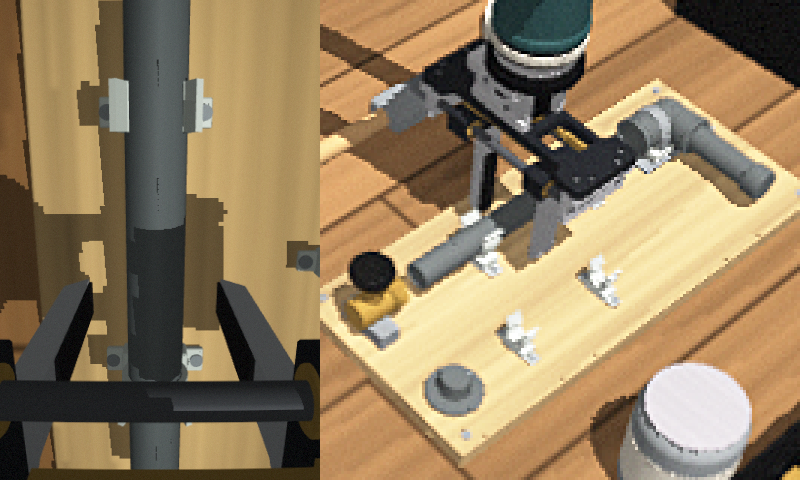

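Pipe lies in both clips, with clip B's jaws either side of it at (118,105)/(193,105). I'll check the height profile and grip.

Run:
```python
from h import *
im,d,cm=load('w5')
P=bydepth(cm,[(u+160,v) for v in (20,60,160,200,300,340,440,460) for u in (153,157,161)],d)
for i in range(0,24,3): print(P[i:i+3].mean(0).round(4), P[i:i+3,2].max().round(4))
```

```text
[0.5362 0.3112 0.0576] 0.058
[0.5362 0.2983 0.0576] 0.0579
[0.5362 0.2638 0.0578] 0.0582
[0.5362 0.2489 0.0576] 0.058
[0.5363 0.2082 0.0575] 0.0578
[0.5363 0.1903 0.0579] 0.0582
[0.5363 0.1385 0.0575] 0.0581
[0.5363 0.1273 0.058 ] 0.0585
```

Call:
servo_tool(series="1 0 0 0 0; 1 0 0 0 0; 1 0 0 0 0; 1 0 0 0 0; 1 0 0 0 0; 1 0 0 0 0; 1 0 0 0 0; 1 0 0 0 0; 1 0 0 0 0; 1 0 0 0 0")

```text
time: 20.45
tool_pos: [0.5357, 0.1942, 0.0255]
ee_rot: [3.141, 0.0, 1.568]
wrist_force: [1.5, -0.2, -1.3]
width: 0.0243
```

Call:
servo_tool(series="1 0.1 0 0 0; 1 0.2 0 0 0; 1 0.3 0 0 0; 1 0.4 0 0 0; 1 0.5 0 0 0; 1 0.6 0 0 0; 1 0.7 0 0 0; 1 0.8 0 0 0")

```text
time: 21.12
tool_pos: [0.5357, 0.2023, 0.0255]
ee_rot: [3.141, 0.0, 1.568]
wrist_force: [2.3, -1.3, -0.3]
width: 0.0242
```

Level along its length (top at 0.058, so the axis is at about 0.0455), seated. Sliding on.

Call:
servo_tool(series="1 0.1 0 0 0; 1 0.2 0 0 0; 1 0.3 0 0 0; 1 0.4 0 0 0; 1 0.5 0 0 0; 1 0.6 0 0 0; 1 0.7 0 0 0; 1 0.8 0 0 0")

```text
time: 21.78
tool_pos: [0.5357, 0.2103, 0.0255]
ee_rot: [3.141, 0.0, 1.568]
wrist_force: [3.2, -2.5, -1.2]
width: 0.0238
```

Call:
servo_tool(series="1 0.05 0 0 0; 1 0.1 0 0 0; 1 0.15 0 0 0; 1 0.2 0 0 0; 1 0.25 0 0 0; 1 0.3 0 0 0; 1 0.3 0 0 0")

```text
time: 22.37
tool_pos: [0.5357, 0.2133, 0.0255]
ee_rot: [3.141, -0.0, 1.568]
wrist_force: [2.5, -3.1, -1.2]
width: 0.0244
```

Call:
servo_tool(series="1 0.05 0 0 0; 1 0.1 0 0 0; 1 0.15 0 0 0; 1 0.2 0 0 0; 1 0.25 0 0 0; 1 0.3 0 0 0; 1 0.3 0 0 0")

```text
time: 22.95
tool_pos: [0.5357, 0.2164, 0.0255]
ee_rot: [3.141, -0.0, 1.568]
wrist_force: [3.7, -3.1, -1.5]
width: 0.0245
```

Call:
servo_tool(series="1 0.05 0 0 0; 1 0.1 0 0 0; 1 0.15 0 0 0; 1 0.2 0 0 0; 1 0.25 0 0 0; 1 0.25 0 0 0")

```text
time: 23.45
tool_pos: [0.5357, 0.2188, 0.0255]
ee_rot: [3.141, -0.0, 1.568]
wrist_force: [5.1, -2.9, -0.8]
width: 0.0244
```

Call:
servo_tool(series="1 0.05 0 0 0; 1 0.1 0 0 0; 1 0.15 0 0 0; 1 0.15 0 0 0")

```text
time: 23.78
tool_pos: [0.5357, 0.2204, 0.0255]
ee_rot: [3.141, -0.0, 1.568]
wrist_force: [4.9, -2.9, -1.7]
width: 0.0241
```

Call:
servo_tool(series="1 0.05 0 0 0; 1 0.1 0 0 0; 1 0.15 0 0 0; 1 0.15 0 0 0")

```text
time: 24.12
tool_pos: [0.5357, 0.2218, 0.0255]
ee_rot: [3.141, -0.0, 1.568]
wrist_force: [3.7, -2.6, -0.5]
width: 0.0243
```

Call:
servo_tool(series="1 0.05 0 0 0; 1 0.1 0 0 0; 1 0.15 0 0 0; 1 0.15 0 0 0")

```text
time: 24.45
tool_pos: [0.5357, 0.2233, 0.0255]
ee_rot: [3.141, -0.0, 1.568]
wrist_force: [3.8, -2.6, -1.4]
width: 0.0241
```

Call:
servo_tool(series="1 0.05 0.05 0 0; 1 0.1 0.08 0 0; 1 0.15 0.08 0 0; 1 0.15 0.08 0 0")

```text
time: 24.78
tool_pos: [0.5358, 0.2247, 0.0254]
ee_rot: [-3.14, 0.0, 1.568]
wrist_force: [1.7, -2.7, 1.8]
width: 0.0243
```

Call:
servo_tool(series="1 0.05 0 0 0; 1 0.1 0 0 0; 1 0.15 0 0 0; 1 0.15 0 0 0")

```text
time: 25.12
tool_pos: [0.5359, 0.2262, 0.0254]
ee_rot: [-3.14, 0.0, 1.568]
wrist_force: [-0.4, -4.0, 2.7]
width: 0.0242
```

Call:
servo_tool(series="1 0.05 0 0 0; 1 0.1 0 0 0; 1 0.15 0 0 0; 1 0.15 0 0 0")

```text
time: 25.45
tool_pos: [0.5359, 0.2277, 0.0254]
ee_rot: [-3.141, 0.0, 1.568]
wrist_force: [-2.0, -3.9, 3.2]
width: 0.0245
```

Call:
servo_tool(series="1 0.04 0 0 0; 1 0.08 0 0 0; 1 0.1 0 0 0; 1 0.1 0 0 0")

```text
time: 25.78
tool_pos: [0.5359, 0.2286, 0.0254]
ee_rot: [-3.141, 0.001, 1.568]
wrist_force: [-1.8, -4.1, 3.7]
width: 0.0239
```

Call:
servo_tool(series="1 0.04 -0.03 0 0; 1 0.08 -0.03 0 0; 1 0.1 -0.03 0 0; 1 0.1 -0.03 0 0")

```text
time: 26.12
tool_pos: [0.5359, 0.2298, 0.0254]
ee_rot: [-3.141, 0.0, 1.568]
wrist_force: [-1.6, -4.6, 2.4]
width: 0.0244
```

Call:
servo_tool(series="1 0.04 0 0 0; 1 0.08 0 0 0; 1 0.1 0 0 0; 1 0.1 0 0 0")

```text
time: 26.45
tool_pos: [0.536, 0.2308, 0.0254]
ee_rot: [-3.141, 0.0, 1.568]
wrist_force: [-1.9, -3.7, 4.2]
width: 0.0242
```

Call:
servo_tool(series="1 0.04 0 0 0; 1 0.08 0 0 0; 1 0.1 0 0 0; 1 0.1 0 0 0")

```text
time: 26.78
tool_pos: [0.536, 0.2318, 0.0254]
ee_rot: [-3.141, 0.0, 1.568]
wrist_force: [-2.0, -5.0, 3.9]
width: 0.0241
```

Call:
servo_tool(series="1 0.04 0 0 0; 1 0.08 0 0 0; 1 0.1 0 0 0; 1 0.1 0 0 0")

```text
time: 27.12
tool_pos: [0.536, 0.2328, 0.0254]
ee_rot: [-3.141, 0.0, 1.568]
wrist_force: [-2.3, -4.3, 3.2]
width: 0.0244
```

Call:
servo_tool(series="1 0.04 0 0 0; 1 0.08 0 0 0; 1 0.1 0 0 0; 1 0.1 0 0 0")

```text
time: 27.45
tool_pos: [0.536, 0.2338, 0.0254]
ee_rot: [-3.141, 0.0, 1.568]
wrist_force: [-2.2, -5.3, 2.5]
width: 0.0242
```

Call:
servo_tool(series="1 0.04 0 0 0; 1 0.08 0 0 0; 1 0.1 0 0 0; 1 0.1 0 0 0")

```text
time: 27.78
tool_pos: [0.536, 0.2348, 0.0254]
ee_rot: [-3.141, 0.0, 1.568]
wrist_force: [-1.5, -3.9, 2.8]
width: 0.0246
```

Call:
servo_tool(series="1 0.04 0 0 0; 1 0.08 0 0 0; 1 0.1 0 0 0; 1 0.1 0 0 0")

```text
time: 28.12
tool_pos: [0.536, 0.2357, 0.0254]
ee_rot: [-3.141, 0.0, 1.568]
wrist_force: [-1.9, -4.8, 3.6]
width: 0.0246
```

Call:
servo_tool(series="1 0.04 0 0 0; 1 0.08 0 0 0; 1 0.1 0 0 0; 1 0.1 0 0 0")

```text
time: 28.45
tool_pos: [0.536, 0.2368, 0.0254]
ee_rot: [-3.141, 0.0, 1.568]
wrist_force: [-2.8, -4.8, 4.0]
width: 0.0244
```

Call:
servo_tool(series="1 0.04 0 0 0; 1 0.08 0 0 0; 1 0.1 0 0 0; 1 0.1 0 0 0")

```text
time: 28.78
tool_pos: [0.536, 0.2377, 0.0254]
ee_rot: [-3.141, 0.0, 1.568]
wrist_force: [-1.4, -5.1, 2.7]
width: 0.0242
```

Call:
servo_tool(series="1 0.04 0 0 0; 1 0.08 0 0 0; 1 0.1 0 0 0; 1 0.1 0 0 0")

```text
time: 29.12
tool_pos: [0.536, 0.2382, 0.0254]
ee_rot: [-3.141, 0.001, 1.568]
wrist_force: [-2.8, -5.8, 3.7]
width: 0.0242
```

Call:
servo_tool(series="1 0.04 0 0 0; 1 0.08 0 0 0; 1 0.1 0 0 0; 1 0.1 0 0 0")

```text
time: 29.45
tool_pos: [0.536, 0.2382, 0.0254]
ee_rot: [-3.141, 0.003, 1.568]
wrist_force: [-2.9, -8.4, 5.1]
width: 0.0247
```

The advance stopped at y = 0.2382 and the force rose about 4 N above sliding friction: that is the stop. One small extra nudge, then hold.

Call:
servo_tool(series="1 0.03 0 0 0; 1 0.03 0 0 0; 1 0.03 0 0 0; 1 0.03 0 0 0")

```text
time: 29.78
tool_pos: [0.536, 0.2382, 0.0254]
ee_rot: [-3.141, 0.004, 1.568]
wrist_force: [-2.6, -9.1, 3.8]
width: 0.0241
```

Call:
servo_tool(series="1 -0.1 0 0 0; 1 -0.15 0 0 0; -0.3 -0.15 0 0 0; -0.3 -0.15 0 0 0; -0.3 -0.15 0 0 0; -0.3 -0.15 0 0 0; -0.3 -0.15 0 0 0; -0.3 -0.15 0 0 0; -0.3 -0.15 0 -2 0; -0.3 -0.15 0 -4 0; -0.3 -0.15 0 -7 0; -0.3 -0.15 0 -10 0; -0.3 -0.15 0 -13 0; -0.3 -6 0 -18 0; -0.3 -8 0 -22 0; -0.3 -8 0 -22 0; -0.3 -8 0 -22 0; -0.3 -8 0 -22 0; -0.3 -8 0 -22 0")

```text
time: 31.37
tool_pos: [0.5357, 0.1603, 0.2447]
ee_rot: [-3.141, -0.0, 1.568]
wrist_force: [-0.2, -0.7, -0.0]
width: 0.0611
```

```bash
python3 -c "
from h import *
look('w6')"
```

```text
31.3667 [0.5357 0.1603 0.2447] [-3.1407e+00 -4.0000e-04  1.5678e+00] [-0.22 -0.69 -0.02]
```

View pics/w6.png

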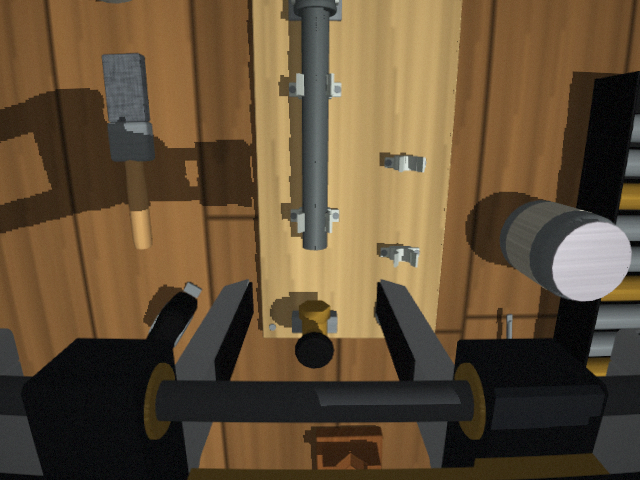

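Run:
```python
from h import *
im,d,cm=load('w6')
for v in (60,100,150,200,250,290):
    a=d[v,285:340]; u=285+np.where(a<np.percentile(a[a>0],5)+.004)[0]; P=bydepth(cm,[(q,v) for q in u],d); print(v,u.min(),u.max(),P.mean(0).round(4),P[:,2].max().round(4))
```

```text
60 305 326 [0.5366 0.3032 0.0564] 0.0584
100 308 330 [0.5369 0.2678 0.0775] 0.4234
150 305 324 [0.5356 0.2259 0.0562] 0.0579
200 305 333 [0.5351 0.1826 0.0748] 0.4234
250 285 339 [0.5332 0.1214 0.0249] 0.4234
290 285 339 [0.5324 0.073  0.0177] 0.0195
```

The pipe runs from (315,248) through both clips into the elbow mouth at (315,8). Its top is level at about 0.058 and the gripper is clear. Handing in.

```bash
python3 -c "
from bench import robot
print(robot.close_job())"
```

```text
the job is handed in; nothing more can be done
None
```

The pipe is seated in both large clips, pushed onto the stop inside the elbow and let go. I handed the job in at about 31 s; no verdict was reported.

- **Clips:** I took the pipe off the block, laid it in the clip mouths and pressed beside each clip in turn. Clip A gave way at about 12 N and clip B at about 9 N. The highest reading was about 13 N, when A bottomed.
- **Stop:** I regripped the pipe between the clips and slid it along against roughly 3–5 N of friction. It stopped dead at tool y = 0.238 m with about 4–4.5 N extra (9.1 N on the wrist in all). That is above the 2 N needed and below the roughly 8 N that would shove the elbow.
- **Last checks:** The final wrist picture shows the pipe through both clips and inside the elbow mouth, with the gripper clear. Its top is level at about 0.058 m, so the axis is at about 0.0455 m. I estimate it is 25–28 mm inside the socket.
- **Caveats:** At two places the final depth readings were spoiled by outliers (about 0.42 m), so I used only the clean rows. I did not measure the elbow for movement or compare the bystanders with the start pictures; I only saw nothing disturbed in the views taken.

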